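# Gauge the depth of a pin hole drilled in a fossil bone

## Task

Take the depth gauge out of its wooden stand, put its rod into the hole drilled in the bone and press it down until the rod stands on the bottom of the hole, so that the sliding collar, lying on the rim of the hole, marks the depth. Press gently, for the bone is brittle, leave the gauge standing in the hole with the collar on the rim so that the mark can be read, and do not push the other things on the bench about.

Things in the scene. Friction and masses are not known exactly. Their poses are not given: they have to be found in the camera images.
- gauge: Depth gauge, loose, 0.1 to 0.25 kg, upright at the start in the stand's middle hole. Steel rod 12 mm in diameter, 130 mm long, its foot tapering over the last 6 mm to 7 mm in diameter; on top a square wooden handle 22 x 22 mm, 40 mm high (130 to 170 mm above the foot), faces square to this frame's x and y. Origin: centre of the rod's foot, z up along the rod.
- collar (a joint): Place of the brass collar (32 mm across, 12 mm high) on the rod, in m: its underside is 28 mm + this value above the rod's foot; range 0 to 0.080. It stays where left and slides against a steady drag of about 6 N, more than the gauge's weight. It starts lower than any depth the hole can have, so it lands on the rim first and the rod must be pressed on down through it.
- collar_foot (a point): Centre of the collar's underside, on the rod's axis.
- gauge_tip (a point): Centre of the foot of the gauge's rod (the gauge's origin), z up along the rod.
- stand: Wooden block, fixed, 75 x 90 mm, 35 mm high, with a 13.5 mm socket 25 mm deep in its middle in which the gauge stands, foot 10 mm above the bench (and two smaller empty holes). Origin: centre of its underside on the bench, z up.
- jacket: Fixed white plaster mound, about 180 mm across and 62 mm high; from its middle a brown bone stump 60 mm in diameter rises to a flat top 100 mm above the bench, with the hole drilled straight down in its middle. The bone breaks if the gauge or the robot presses on it (rim, walls or bottom) with more than 20 N. Origin: centre of the underside on the bench, z up.
- bore_mouth (a point): Centre of the mouth of the drilled hole, level with the bone's flat top (100 mm above the bench); z up along the hole. The hole is 14 mm in diameter and blind; its depth is not known beforehand, anything from 45 to 80 mm; its bottom is flat, hard bone.
Not all that is in view belongs to the job. Leave any blue look-alike of the gauge alone. What is shaped like the jacket but red is not meant.

How it is judged:
On the way, in this order (a step that is already met when the one before it is completed fails the run):
1. the gauge is drawn up out of its stand (z of gauge_tip in the frame of stand above 0.045 m), for 0.1 s.
2. the rod's foot is in the drilled hole, at least 10 mm deep (horizontal distance between gauge_tip and bore_mouth below 0.004 m and z of gauge_tip in the frame of bore_mouth below -0.01 m), for 0.1 s.
At the end, for the whole second after the job is handed in: The gauge stands at rest in the drilled hole, upright within 6 degrees, its rod's foot within 1.5 mm of the bottom of the hole and the collar's underside within 2.5 mm of the rim of the hole (distance between gauge_tip and bore_floor_c0 below 0.0065 m and horizontal distance between gauge_tip and bore_mouth below 0.004 m and z of collar_foot in the frame of bore_mouth below 0.0025 m and angle between gauge's own z axis and vertical below 0.1 rad and linear speed of gauge below 0.01 m/s); the robot touches nothing.
It fails at once if the gauge presses on the bottom of the hole with more than 20 N (contact force between gauge and bore_floor_c0 above 20 N).
It fails at once if the gauge presses on the rim or walls of the hole with more than 20 N (contact force between gauge and jacket above 20 N).
It fails at once if the robot presses on the bone or plaster with more than 20 N (contact force between any of the arm, the fingers and jacket above 20 N).
It fails at once if another thing on the bench is pushed more than 30 mm from its place (distance of any of brush, chunk_a, chunk_b, chunk_c, glue_jar, dish, mallet, pick from where it was at the start of the episode above 0.03 m).
It also fails if it takes over 51 s, if anything falls off the work surface, if the arm or the gripper's body presses on something with over 40 N, if the wrist force passes 120 N, or if a joint passes its speed limit or range.

## Robot

A 6-joint arm with a two-finger parallel gripper is mounted at the origin on the work surface. World frame = base frame: x ahead of the robot, y to its left, z up, the work surface at z = 0. Lengths are in m, angles in rad, forces in N, time in s.
With the tool pointing down it reaches from about 0.25 to 0.725 m from the base axis. Payload 4 kg.
Tool frame: the origin (TCP) lies on the front face of the gripper's body, between the roots of the fingers; the fingertips stand 73 mm ahead of it and the grasp point (between the pads) lies 54 mm ahead of it; z points along the fingers, y is the line along which they close (so a half turn about z gives the same grasp; the last joint's range is limited). The gripper opens to 85 mm and grips with 20 to 120 N. Pads are 22 mm wide; open, the fingers measure 114 mm over their backs; the gripper's body (76 mm by 85 mm) begins 54 mm behind the grasp point. The pads swing forward as they close: fully open they stand 13 mm farther back than shut.
Start: joints at [-1.205, 0.241, 0.005, 1.335, 0, 1.571], TCP at [0.179, -0.467, 0.304] pointing down, gripper open.
Joint ranges: [-2.72, 2.72], [-1.05, 1.87], [-1.09, 1.28], [-1.99, 2.15], [-1.42, 1.44], [-3.14, 3.14]. Speed limits (rad/s): [2.79, 2.79, 3.14, 3.14, 3.14, 3.14].

## Interface

Orientations are given as a unit quaternion [x, y, z, w].
In Python, from workcell import bot gives the robot as it stands. The module is installed in compiled form; this text tells all that it offers.
- The arm moves only by the tool step_arm, never from a script. Its argument "rows" is a list of rows, each a list of 2 entries, a list of its own where there are three numbers: the shift along the tool's x, y, z in mm, then the turn about the tool's z in degrees. A call has 1 to 12 rows; each row is the pose to reach, as a shift and turn from the pose commanded when the call began, along the tool's axes at that moment; what a row does not reach only later rows make up. A row lasts 1/8 s, in which the tool goes at most 62.5 mm and 10.7 degrees, less where a joint would pass 70% of its speed; a pose out of reach is approached as far as the arm can. A call with a gripper value outside its range is refused whole. "claw" is the gripper's target within -1 to 1 (shut at 1, half-way at 0, fully open at -1), set as the call begins (left out, the last holds). The fingers move at their own pace and stop on an object; the grip force is fixed at half the most. Time passes only in rows, so rows that repeat a pose let the fingers close. It gives the time, the measured TCP pose, the force, the opening and the grip force at its end, in the units of the state.
- bot.get_obs(): the state, without advancing time (a new reading comes with each control period).
- bot.camera(name): name is "side" or "top" or "wrist"; returns (picture, depth): 400x640x3 uint8, red, green, blue; 400x640 float32, m along the optical axis (not along the pixel's ray), 0 where there is no reading.
- bot.camera_params(name): a dict with "fx", "fy", "cx", "cy" (pixels), "pose" (4x4, takes a point from camera to world coordinates). Camera axes: x right, y up, looking along -z (the intrinsics and any distortion apply to the point x, -y, -z); pixel columns grow to the right and rows downward; lengths in m; the calibration is good to about 2 mm. The wrist camera is an equidistant fisheye: a pixel r from the principal point sees the ray r / f radians off the axis. A picture is of the moment at which its call begins: read the wrist's pose just before it. camera_params takes no time and is no camera call; for the wrist camera it gives the pose at the moment of the call.
- bot.job_done(): hands the job in; it is judged then, once.
Trained networks look in the newest picture that a camera, given by its name, has taken for a name from the list of things; names that differ only in an ending like _2 or _b are one class to them, and where a whole thing is asked for, a point or a joint stands for the part that bears it (a point fixed in the world has none). Each returns a list of dicts, best first, with "score" (0 to 1); they miss things now and then, are a little off and sometimes report something else, mostly with a low value. They report only what shows in the picture. A call takes as long as a camera call. They do not tell look-alikes from the thing itself.
- bot.trace(target, camera): "pixels" (400x640 bool, what is visible of it) and "uv" ([column, row] in pixels, amid what is visible of it).
The state is a dict: "clock": time; "joint_pos": joint angles; "joint_vel": joint speeds; "tau": joint torques, N m; "eef_pos": TCP position; "tool_rot": TCP orientation; "ft_force": force on the tool from outside, world axes, zero at the start; "ft_torque": the same for the moment, N m; "grip_width": finger opening in m; "grasp_force": force on a finger pad.
Only numpy, scipy, OpenCV 4.12 (cv2) and the standard library are available. Lean on these libraries where they do the work, as an engineer would, in place of code of your own. Each camera call takes 0.05 s, during which the arm holds its last target. There are 200 camera calls.

## Working session

There is one attempt and no reset: what is moved stays moved. The work goes in short steps, Python scripts to look and compute and a tool call to move; the robot and the scene stay as the last step left them, time stands still between calls to the robot, and variables do not carry over. Pictures are saved under pics/ and viewed, at most 10 in all, crops included, and the job is handed in when it is done.

Besides the shell and the picture viewer there is one more tool, called after "Request:" in YAML: its name, and indented under it one key for each argument. step_arm: Moves the arm, as the interface text tells. Its arguments: {"type":"object","properties":{"rows":{"type":"array"},"claw":{"type":"number"}},"required":["rows"]}

```bash
mkdir -p pics; cat > h.py <<'E'
import numpy as np, cv2
from workcell import bot
def cloud(name,d):
    p=bot.camera_params(name); v,u=np.mgrid[0:400,0:640]
    X=np.stack([(u-p['cx'])/p['fx']*d,-(v-p['cy'])/p['fy']*d,-d],-1)
    P=np.array(p['pose']); return X@P[:3,:3].T+P[:3,3]
E
python3 - <<'E'
from h import *
ims=[]
for c in ('top','side'):
    im,d=bot.camera(c); np.savez(f'{c}.npz',im=im,d=d,X=cloud(c,d))
    cv2.imwrite(f'pics/{c}.png',im[:,:,::-1])
    for t in ('gauge','stand','jacket','collar'):
        for r in bot.trace(t,c)[:3]:
            m=r['pixels']; X=cloud(c,d)[m&(d>0)]
            print(c,t,round(r['score'],2),np.round(r['uv']),np.round(np.median(X,0),3),np.round(X.min(0),3),np.round(X.max(0),3))
o=bot.get_obs(); print(o['clock'],o['eef_pos'],o['tool_rot'],o['grip_width'])
E
```

```text
top gauge 0.95 [460. 167.] [ 0.488 -0.27   0.135] [ 0.475 -0.304 -0.002] [ 0.509 -0.258  0.173]
top gauge 0.6 [401. 169.] [ 0.487 -0.169  0.151] [ 0.474 -0.214  0.03 ] [ 0.522 -0.157  0.184]
top gauge 0.53 [387. 180.] [ 0.48  -0.161  0.035] [ 0.449 -0.219  0.   ] [ 0.528 -0.126  0.18 ]
top stand 0.65 [390. 181.] [ 0.48  -0.161  0.035] [ 0.449 -0.226 -0.004] [ 0.535 -0.126  0.18 ]
top jacket 0.74 [177. 142.] [0.541 0.216 0.055] [ 0.458  0.136 -0.003] [0.652 0.326 0.106]
top jacket 0.68 [298. 249.] [0.361 0.006 0.055] [ 0.268 -0.083 -0.003] [0.46  0.108 0.105]
top collar 0.46 [449. 175.] [ 0.486 -0.27   0.04 ] [ 0.475 -0.3   -0.002] [ 0.506 -0.258  0.079]
top collar 0.43 [395. 176.] [ 0.484 -0.168  0.057] [ 0.474 -0.188  0.03 ] [ 0.507 -0.157  0.085]
side gauge 0.94 [329. 233.] [ 0.487 -0.183  0.15 ] [ 0.475 -0.286 -0.001] [0.532 0.106 0.183]
side gauge 0.77 [331. 286.] [ 0.49  -0.283  0.113] [ 0.476 -0.293 -0.   ] [ 0.506 -0.219  0.172]
side stand 0.74 [323. 293.] [ 0.477 -0.209  0.035] [ 0.451 -0.285 -0.001] [ 0.535 -0.13   0.133]
side jacket 0.87 [263. 227.] [ 0.365 -0.035  0.052] [ 0.273 -0.086  0.   ] [0.457 0.068 0.104]
side jacket 0.7 [343. 174.] [0.546 0.182 0.05 ] [ 0.462  0.13  -0.003] [0.659 0.469 0.104]
side collar 0.79 [331. 321.] [ 0.489 -0.285  0.04 ] [ 0.476 -0.293  0.   ] [ 0.506 -0.263  0.043]
0.5 [ 0.17884891 -0.46689768  0.30387449] [ 9.83319771e-01  1.81885201e-01  7.11908038e-06 -3.96650506e-05] 0.08527932649867968
```

```bash
python3 - <<'E'
import cv2,numpy as np
a=cv2.imread('pics/top.png');b=cv2.imread('pics/side.png')
cv2.imwrite('pics/top2.png',cv2.resize(a[60:360,100:500],(800,600),interpolation=cv2.INTER_CUBIC))
E
```

```text
(no output)
```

View pics/top2.png

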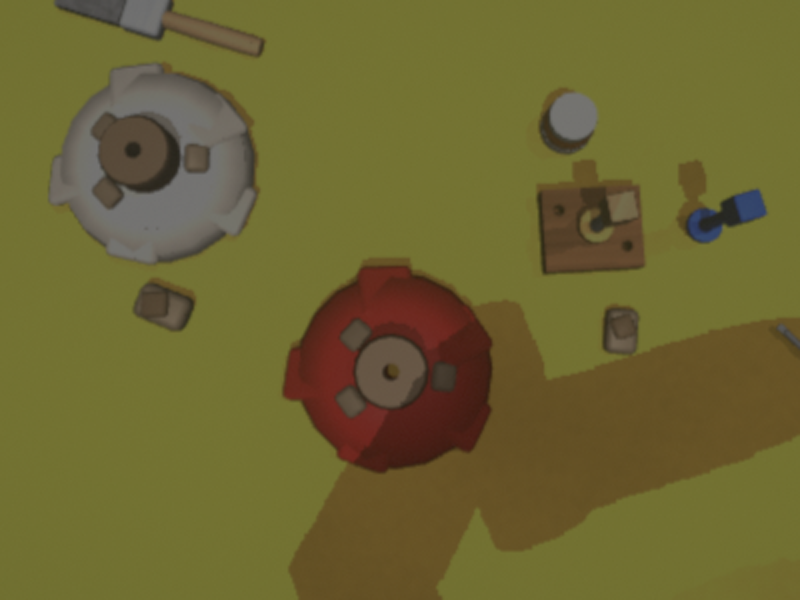

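View pics/side.png

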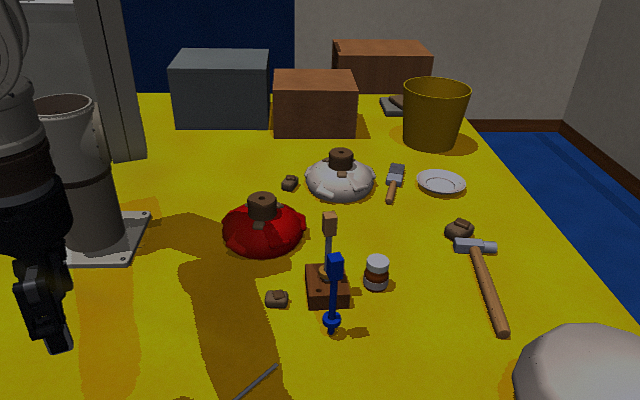

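The wood-and-brass gauge in the stand (crop 622,207) is the one meant; the blue one (743,207) is a look-alike. The white jacket (crop 150,165, hole at 133,150) is the target; the red one (390,370) is not.

```bash
python3 - <<'E'
from h import *
from scipy.spatial.transform import Rotation as R
for c in ('top','side'):
    f=np.load(c+'.npz'); im,d,X=f['im'],f['d'],f['X']
    near=lambda x,y,r:(np.hypot(X[...,0]-x,X[...,1]-y)<r)&(d>0)
    m=near(.487,-.17,.04)&(X[...,2]>.17)
    P=X[m]; rect=cv2.minAreaRect((P[:,:2]*1000).astype(np.float32)); print(c,'handle',m.sum(),np.round(rect[0],1),np.round(rect[1],1),rect[2],np.median(P[:,2]))
    m=near(.55,.23,.07)&(X[...,2]>.094)
    P=X[m]; (a,r)=cv2.minEnclosingCircle((P[:,:2]*1000).astype(np.float32)); print('bone',m.sum(),np.round(a,1),r,np.median(P[:,2]))
    if c=='top':
        m=near(.487,-.17,.07)&(abs(X[...,2]-.035)<.006); rect=cv2.minAreaRect((X[m][:,:2]*1000).astype(np.float32)); print('stand',np.round(rect[0],1),np.round(rect[1],1),rect[2])
        p=bot.camera_params('top'); P=np.array(p['pose'])
        g=im.astype(int).sum(2); v,u=np.mgrid[0:400,0:640]
        w=(np.hypot(u-166.5,v-135)<9); mm=w&(g<0.75*np.median(g[w])); uv=(u[mm].mean(),v[mm].mean())
        r=P[:3,:3]@np.array([(uv[0]-p['cx'])/p['fx'],-(uv[1]-p['cy'])/p['fy'],-1]); t=(.1-P[2,3])/r[2]
        print('hole',mm.sum(),uv,P[:3,3]+t*r)
E
```

```text
top handle 220 [ 489.1 -173.7] [22.2 22.9] 10.958158493041992 0.17997955894118878
bone 1003 [550.5 226.3] 31.548532485961914 0.10006450218939322
stand [ 489.1 -173.4] [75.3 90.6] 2.8642303943634033
hole 48 (np.float64(165.83333333333334), np.float64(134.5)) [0.55133847 0.22705674 0.1       ]
side handle 165 [ 489.7 -177.4] [22.4 23.8] 9.598183631896973 0.17983985041620543
bone 267 [552.1 222.4] 32.97662353515625 0.10072682827236668
```

Request:
step_arm:
  rows:
    - [[50,-20,0],2]
    - [[100,-41,0],4]
    - [[160,-66,0],6]
    - [[220,-90,0],8]
    - [[280,-115,0],11]
    - [[340,-139,0],11]
    - [[395,-162,0],11]
    - [[395,-162,0],11]
    - [[395,-162,0],11]
  claw: -1

```text
clock: 1.62
eef_pos: [0.4897, -0.174, 0.3036]
tool_rot: [0.996, 0.087, -0.001, 0.0]
ft_force: [-0.3, 0.3, 0.1]
grip_width: 0.0854
grasp_force: 0.0
```

```bash
python3 - <<'E'
from h import *
o=bot.get_obs(); print(o['clock'],o['eef_pos'],o['tool_rot'],o['ft_force'])
im,d=bot.camera('wrist'); p=bot.camera_params('wrist'); print(p)
cv2.imwrite('pics/w1.png',im[:,:,::-1])
v,u=np.mgrid[0:400,0:640]; a=(u-p['cx'])/p['fx']; b=(v-p['cy'])/p['fy']; th=np.hypot(a,b)+1e-9
X=np.stack([a/th*np.tan(th)*d,-b/th*np.tan(th)*d,-d],-1)@np.array(p['pose'])[:3,:3].T+np.array(p['pose'])[:3,3]
m=(d>0)&(X[...,2]>.174)&(X[...,2]<.19)&(np.hypot(X[...,0]-.489,X[...,1]+.174)<.03)
r=cv2.minAreaRect((X[m][:,:2]*1000).astype(np.float32)); print(m.sum(),r)
E
```

```text
1.625 [ 0.48973276 -0.17400491  0.30361623] [ 9.96165808e-01  8.74838277e-02 -5.11367226e-04  3.61470486e-05] [-0.34830613  0.29860662  0.08857352]
{'fx': 309.70691628693146, 'fy': 309.70691628693146, 'cx': 318.73687589876135, 'cy': 198.3181890424261, 'pose': array([[ 1.71669254e-01,  9.48471081e-01,  2.66331138e-01,
         5.56741566e-01],
       [-9.85154265e-01,  1.65040651e-01,  4.72510006e-02,
        -1.62774684e-01],
       [ 8.60743277e-04, -2.70488800e-01,  9.62722737e-01,
         3.72896873e-01],
       [ 0.00000000e+00,  0.00000000e+00,  0.00000000e+00,
         1.00000000e+00]])}
1043 ((489.11126708984375, -175.87454223632812), (22.330886840820312, 21.048006057739258), 10.229655265808105)
```

View pics/w1.png

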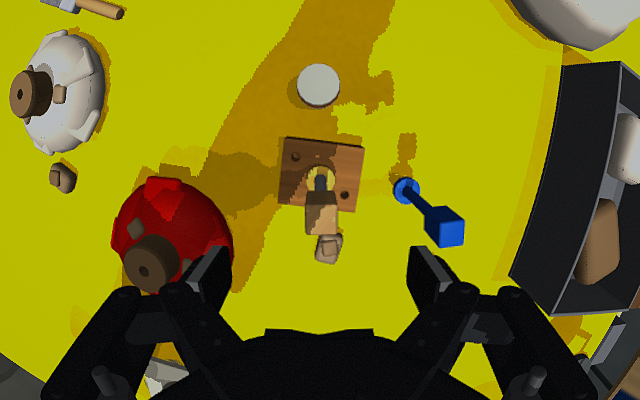

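The picture shows the wooden handle at (321,215) midway between the open fingers, and the blue look-alike at (445,228) clear of the right finger. I'll go straight down.

Request:
step_arm:
  rows:
    - [[0,1,30],0]
    - [[0,1,60],0]
    - [[0,1,80],0]
    - [[0,1,90],0]
    - [[0,1,90],0]

```text
clock: 2.3
eef_pos: [0.4891, -0.1762, 0.2137]
tool_rot: [0.996, 0.086, -0.0, -0.0]
ft_force: [0.8, -0.2, 0.1]
grip_width: 0.0856
grasp_force: 0.0
```

Request:
step_arm:
  rows:
    - [[0,0,0],0]
    - [[0,0,0],0]
    - [[0,0,0],0]
    - [[0,0,0],0]
    - [[0,0,0],0]
    - [[0,0,0],0]
    - [[0,0,0],0]
    - [[0,0,0],0]
  claw: 1

```text
clock: 3.3
eef_pos: [0.4902, -0.1754, 0.2143]
tool_rot: [0.996, 0.087, 0.0, 0.0]
ft_force: [-0.2, 0.8, 5.2]
grip_width: 0.0213
grasp_force: 60.0
```

Request:
step_arm:
  rows:
    - [[0,0,-15],0]
    - [[0,0,-40],0]
    - [[0,0,-75],0]
    - [[0,0,-110],0]
    - [[0,0,-130],0]
    - [[0,0,-130],0]

```text
clock: 4.05
eef_pos: [0.4903, -0.1756, 0.3456]
tool_rot: [0.996, 0.087, 0.001, 0.001]
ft_force: [-0.1, -0.0, -2.7]
grip_width: 0.0213
grasp_force: 59.4
```

```bash
python3 - <<'E'
from h import *
o=bot.get_obs(); print(o['clock'],o['eef_pos'],o['tool_rot'],o['ft_force'],o['grip_width'])
im,d=bot.camera('side'); cv2.imwrite('pics/s2.png',cv2.resize(im[130:330,230:430,::-1],(600,600),interpolation=cv2.INTER_CUBIC))
E
```

```text
4.05 [ 0.4903415  -0.17555145  0.34561291] [9.96229826e-01 8.67407886e-02 1.32043418e-03 6.51975417e-04] [-0.0694041  -0.01473932 -2.65525727] 0.021299614935351367
```

View pics/s2.png

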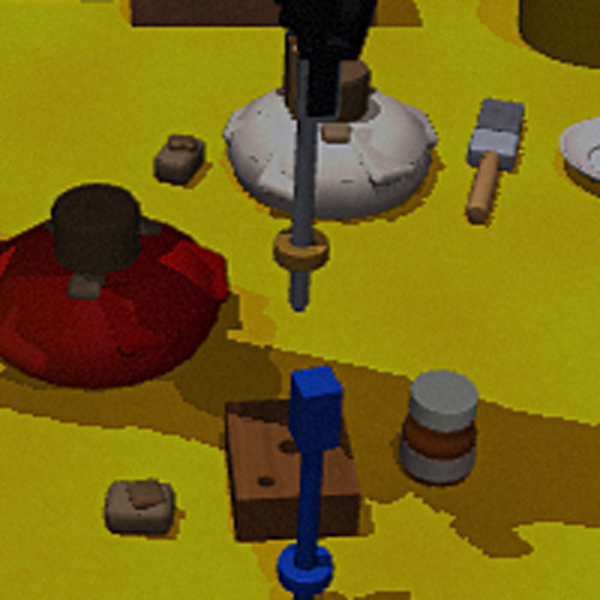

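The gauge is lifted clear of the stand, with its foot at about (300,305), and the collar sits low on the rod. Next I'll carry it above the bone.

Request:
step_arm:
  rows:
    - [[8,-24,0],0]
    - [[24,-72,0],0]
    - [[43,-128,0],0]
    - [[62,-186,0],0]
    - [[82,-244,0],0]
    - [[101,-302,0],0]
    - [[118,-352,0],0]
    - [[127,-378,0],0]
    - [[129,-386,0],0]
    - [[129,-386,0],0]
    - [[129,-386,0],0]

```text
clock: 5.48
eef_pos: [0.5666, 0.1666, 0.3435]
tool_rot: [0.991, 0.134, -0.005, -0.023]
ft_force: [0.3, 0.2, -1.0]
grip_width: 0.0213
grasp_force: 59.4
```

```bash
python3 - <<'E'
from h import *
o=bot.get_obs(); print(o['clock'],o['eef_pos'],o['tool_rot'],o['ft_force'],o['grip_width'])
ims=[]
for c,(r0,c0) in {'side':(60,260),'top':(70,90),'wrist':(120,220)}.items():
    im,d=bot.camera(c); np.savez(c+'2.npz',im=im,d=d)
    ims.append(cv2.resize(im[r0:r0+150,c0:c0+150,::-1] if c!='wrist' else im[100:300,220:420,::-1],(400,400) if c=='wrist' else (400,400),interpolation=cv2.INTER_CUBIC))
cv2.imwrite('pics/m3.png',cv2.resize(np.hstack(ims[::2]),(800,400)))
cv2.imwrite('pics/t3.png',ims[1])
E
```

```text
5.475 [0.56659759 0.16656152 0.34349508] [ 0.9907179   0.13396436 -0.00466886 -0.02257859] [ 0.31937063  0.17095532 -1.01645313] 0.0213167978614928
```

View pics/m3.png

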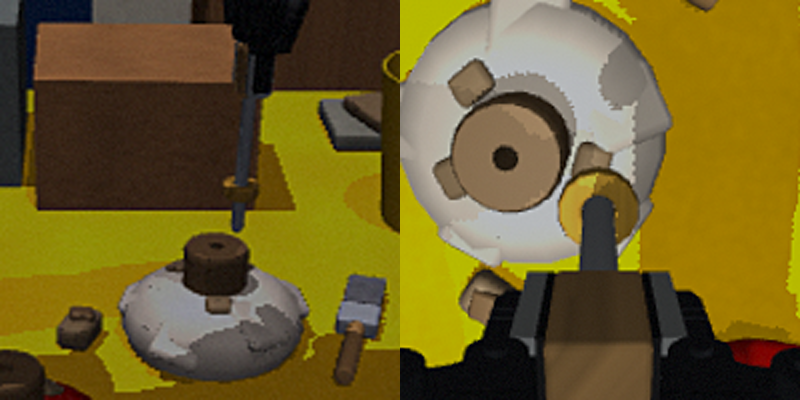

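The gauge hangs short of the bone's hole (right half, hole at 505,158) and is slightly tilted, so a joint limit probably stopped it. I'll check the joints.

```bash
python3 - <<'E'
from h import *
from scipy.spatial.transform import Rotation as R
o=bot.get_obs(); print(np.round(o['joint_pos'],3),np.round(o['joint_vel'],3)); print(R.from_quat(o['tool_rot']).as_matrix().round(4))
E
```

```text
[0.268 0.418 0.358 1.513 0.046 3.141] [-0.001 -0.002  0.002 -0.002  0.     0.   ]
[[ 0.9641  0.2651 -0.0142]
 [ 0.2654 -0.9631  0.0437]
 [-0.0021 -0.0459 -0.9989]]
```

Request:
step_arm:
  rows:
    - [[0,0,-5],-10]
    - [[0,0,-5],-20]
    - [[0,0,-5],-30]
    - [[0,0,-5],-40]
    - [[0,0,-5],-40]
    - [[0,0,-5],-40]

```text
clock: 6.38
eef_pos: [0.5669, 0.1664, 0.349]
tool_rot: [0.886, 0.464, 0.004, -0.023]
ft_force: [-0.3, -0.0, -1.1]
grip_width: 0.0212
grasp_force: 59.3
```

j6 hit its limit, which left a small lateral tilt of about 2.7°. The hole's clearance tolerates that at the collar's starting depth of 28 mm. I can let the gauge down onto its collar, release it, and press on the handle from above. First I'll put the wrist camera straight above the hole to measure its centre and depth.

```bash
cat >> h.py <<'E'
from scipy.spatial.transform import Rotation as R
def wcloud(d,p):
    v,u=np.mgrid[0:400,0:640]; a=(u-p['cx'])/p['fx']; b=(v-p['cy'])/p['fy']; th=np.hypot(a,b)+1e-9
    P=np.array(p['pose']); return np.stack([a/th*np.tan(th)*d,-b/th*np.tan(th)*d,-d],-1)@P[:3,:3].T+P[:3,3]
def totool(dw):
    return 1000*R.from_quat(bot.get_obs()['tool_rot']).as_matrix().T@np.array(dw)
E
python3 - <<'E'
from h import *
P=np.array(bot.camera_params('wrist')['pose']); print(P.round(3)); o=bot.get_obs()
print(np.round(o['joint_pos'],3), R.from_quat(o['tool_rot']).as_matrix().round(3)[:,2])
dw=np.r_[np.array([.551,.2265])-P[:2,3],0]; print(dw,totool(dw).round(1), o['eef_pos']+dw)
E
```

```text
[[ 0.821  0.546  0.167  0.607]
 [-0.57   0.802  0.181  0.22 ]
 [-0.035 -0.243  0.969  0.42 ]
 [ 0.     0.     0.     1.   ]]
[0.268 0.418 0.37  1.525 0.046 2.445] [-0.014  0.044 -0.999]
[-0.05595975  0.00668744  0.        ] [-26.4 -49.8   1.1] [0.51098833 0.17311994 0.34901997]
```

Request:
step_arm:
  rows:
    - [[-9,-16,0],0]
    - [[-18,-34,0],0]
    - [[-26,-50,1],0]
    - [[-26,-50,1],0]

```text
clock: 6.88
eef_pos: [0.5102, 0.1737, 0.3495]
tool_rot: [0.885, 0.465, 0.004, -0.023]
ft_force: [0.0, 0.2, -1.6]
grip_width: 0.0209
grasp_force: 59.4
```

```bash
python3 - <<'E'
from h import *
o=bot.get_obs(); print(o['clock'],o['eef_pos'],np.round(o['joint_pos'],3)); p=bot.camera_params('wrist'); P=np.array(p['pose'])
im,d=bot.camera('wrist'); X=wcloud(d,p)
np.savez('w4.npz',im=im,d=d,X=X)
near=np.hypot(X[...,0]-.551,X[...,1]-.2265)<.045
top=near&(abs(X[...,2]-.1)<.006)&(d>0)
print('top',top.sum(),cv2.minEnclosingCircle((X[top][:,:2]*1000).astype(np.float32)),np.median(X[top][:,2]))
cnt=np.uint8(top)*255; cs,h=cv2.findContours(cnt,cv2.RETR_CCOMP,cv2.CHAIN_APPROX_NONE)
for c,hh in zip(cs,h[0]):
    if len(c)>12: 
        q=X[c[:,0,1],c[:,0,0]]; print(len(c),'hole' if hh[3]>=0 else 'outer',cv2.minEnclosingCircle((q[:,:2]*1000).astype(np.float32)),c[:,0].mean(0))
hl=(np.hypot(X[...,0]-.551,X[...,1]-.2265)<.012)&(X[...,2]<.09)&(d>0)
print('deep',hl.sum(),np.percentile(X[hl][:,2],[0,10,25,50,75,100]) if hl.any() else 0)
# collar and foot of the gauge
for t in ('gauge','collar'):
    for r in bot.trace(t,'wrist')[:2]:
        Y=X[r['pixels']&(d>0)]; print(t,r['score'],r['uv'],np.median(Y,0).round(3),Y.min(0).round(3),Y.max(0).round(3))
cv2.imwrite('pics/w4.png',cv2.resize(im[80:330,180:480,::-1],(720,600),interpolation=cv2.INTER_CUBIC))
E
```

```text
6.875 [0.5102395  0.17369517 0.34947882] [0.308 0.306 0.21  1.475 0.046 2.483]
top 2608 ((551.2395629882812, 224.79888916015625), 32.00678253173828) 0.09909719771051154
179 outer ((550.9034423828125, 224.09432983398438), 31.973491668701172) [331.55307263 124.05027933]
43 hole ((551.346923828125, 224.6068572998047), 8.195998191833496) [331.88372093 123.97674419]
deep 138 [0.04872417 0.04952017 0.04992878 0.05054911 0.05182412 0.08983946]
gauge 0.53 [315.2, 197.1] [0.512 0.184 0.192] [ 0.454  0.112 -0.002] [0.523 0.196 0.195]
collar 0.81 [317.3, 198.5] [0.512 0.185 0.192] [ 0.474  0.117 -0.002] [0.523 0.196 0.195]
```

View pics/w4.png

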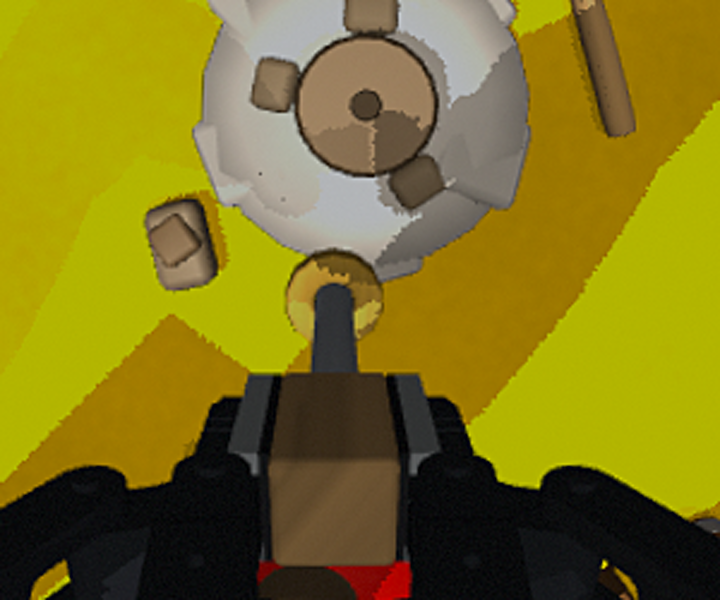

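The view from above shows the hole at (365,105), with its floor about 50 mm down. The collar is at (335,298). I'll fit the collar's centre and tilt direction to get the foot's offset from the hole.

```bash
python3 - <<'E'
from h import *
f=np.load('w4.npz'); X,d=f['X'],f['d']; o=bot.get_obs()
Rm=R.from_quat(o['tool_rot']).as_matrix(); t=np.array(o['eef_pos']); Y=(X-t)@Rm*1000  # tool frame mm
m=(d>0)&(abs(Y[...,0])<40)&(abs(Y[...,1])<30)&(Y[...,2]>145)&(Y[...,2]<175)
Q=Y[m]; print(m.sum(),np.median(Q,0),np.percentile(Q[:,2],[5,95]))
z=np.median(Q[:,2]); Q=Q[abs(Q[:,2]-z)<4]
hull=cv2.convexHull(Q[:,:2].astype(np.float32)); print(cv2.minEnclosingCircle(hull),cv2.fitEllipse(hull))
c=np.array([*cv2.minEnclosingCircle(hull)[0],z]); 
m=(d>0)&(abs(Y[...,1])<14)&(Y[...,2]>80)&(Y[...,2]<140)&(abs(Y[...,0])<20)
Q=Y[m]
for a in range(80,140,15):
    s=Q[(Q[:,2]>a)&(Q[:,2]<=a+15)]; print('rod',a,len(s),s.mean(0).round(1),s[:,1].min().round(1),s[:,1].max().round(1),s[:,0].max().round(1))
foot=t+Rm@(np.array([c[0],c[1],204.3])/1000); print('foot',foot,'collar',t+Rm@(c/1000))
dw=np.r_[np.array([.5513,.2247])-foot[:2],0]; print(totool(dw))
E
```

```text
1013 [  3.38961592  -0.9297967  157.5508884 ] [153.35676389 163.2948208 ]
((-1.5388275384902954, -0.9915423393249512), 15.918965339660645) ((-1.5529382228851318, -1.1088552474975586), (31.186479568481445, 31.53826141357422), 170.477294921875)
rod 80 84 [ 3.3 -1.3 91.1] -6.2 4.1 4.4
rod 95 155 [  2.9  -1.  102. ] -6.6 4.4 4.4
rod 110 142 [  2.7  -0.9 117. ] -6.9 4.9 4.6
rod 125 109 [  2.7  -0.9 132.5] -6.6 4.7 4.4
foot [0.50720877 0.18187942 0.145024  ] collar [0.5078371  0.17982534 0.19172373]
[60.27038622 11.97739218  1.2888609 ]
```

Request:
step_arm:
  rows:
    - [[15,3,0],0]
    - [[35,6,1],0]
    - [[53,10,1],0]
    - [[61,11,1],0]
    - [[61,11,1],0]
    - [[61,11,1],0]

```text
clock: 7.78
eef_pos: [0.5545, 0.2172, 0.3492]
tool_rot: [0.885, 0.465, 0.004, -0.023]
ft_force: [-1.0, -0.3, -1.0]
grip_width: 0.0213
grasp_force: 59.4
```

Request:
step_arm:
  rows:
    - [[0,0,10],0]
    - [[-1,1,25],0]
    - [[-1,1.3,35],0]
    - [[-1.2,1.6,42],0]
    - [[-1.3,1.7,46],0]
    - [[-1.4,1.9,50],0]
    - [[-1.4,1.9,50],0]

```text
clock: 8.65
eef_pos: [0.5548, 0.2176, 0.299]
tool_rot: [0.885, 0.465, 0.004, -0.023]
ft_force: [-1.1, 0.7, -2.3]
grip_width: 0.0214
grasp_force: 59.4
```

Request:
step_arm:
  rows:
    - [[-0.1,0.2,5],0]
    - [[-0.3,0.4,10],0]
    - [[-0.4,0.6,15],0]
    - [[-0.4,0.6,15],0]

```text
clock: 9.15
eef_pos: [0.5546, 0.2175, 0.2834]
tool_rot: [0.885, 0.465, 0.003, -0.023]
ft_force: [0.5, -0.0, -1.7]
grip_width: 0.0215
grasp_force: 59.4
```

Request:
step_arm:
  rows:
    - [[-0.1,0.2,4],0]
    - [[-0.2,0.3,8],0]
    - [[-0.3,0.4,10],0]
    - [[-0.3,0.4,10],0]

```text
clock: 9.65
eef_pos: [0.5548, 0.2175, 0.2739]
tool_rot: [0.885, 0.465, 0.004, -0.023]
ft_force: [0.6, 0.1, -1.5]
grip_width: 0.0214
grasp_force: 59.4
```

Request:
step_arm:
  rows:
    - [[-0.1,0.1,2],0]
    - [[-0.1,0.1,3],0]
    - [[-0.1,0.1,4],0]
    - [[-0.1,0.1,4],0]

```text
clock: 10.15
eef_pos: [0.5548, 0.2176, 0.2701]
tool_rot: [0.885, 0.465, 0.004, -0.023]
ft_force: [-0.6, 0.3, -1.3]
grip_width: 0.0211
grasp_force: 59.4
```

Request:
step_arm:
  rows:
    - [[0,0,0],0]
    - [[0,0,0],0]
    - [[0,0,0],0]
    - [[0,0,0],0]
    - [[0,0,0],0]
    - [[0,0,0],0]
    - [[0,0,0],0]
  claw: -1

```text
clock: 11.02
eef_pos: [0.5548, 0.2176, 0.2702]
tool_rot: [0.885, 0.465, 0.004, -0.023]
ft_force: [0.0, -0.2, 0.0]
grip_width: 0.0853
grasp_force: 0.0
```

Request:
step_arm:
  rows:
    - [[0.2,-0.3,-10],0]
    - [[1,-1.2,-35],0]
    - [[2,-2.2,-60],0]
    - [[2,-2.6,-70],0]
    - [[2,-2.6,-70],0]

```text
clock: 11.65
eef_pos: [0.5551, 0.2177, 0.3411]
tool_rot: [0.885, 0.465, 0.005, -0.023]
ft_force: [-0.3, -0.0, -0.3]
grip_width: 0.0851
grasp_force: 0.0
```

Request:
step_arm:
  rows:
    - [[0,0,0],0]
    - [[0,0,0],0]
    - [[0,0,0],0]
    - [[0,0,0],0]
    - [[0,0,0],0]
    - [[0,0,0],0]
    - [[0,0,0],0]
    - [[0,0,0],0]
  claw: 1

```text
clock: 12.65
eef_pos: [0.5548, 0.2177, 0.3403]
tool_rot: [0.885, 0.465, 0.004, -0.023]
ft_force: [0.4, -0.3, 0.1]
grip_width: 0.0003
grasp_force: 0.0
```

```bash
python3 - <<'E'
from h import *
o=bot.get_obs(); print(o['clock'],o['eef_pos'],o['ft_force'],o['grip_width'])
p=bot.camera_params('wrist'); im,d=bot.camera('wrist'); X=wcloud(d,p)
t=np.array(o['eef_pos']); Rm=R.from_quat(o['tool_rot']).as_matrix(); tip=t+Rm@[0,0,.073]
near=(np.hypot(X[...,0]-.551,X[...,1]-.225)<.03)&(d>0)
m=near&(X[...,2]>.222)&(X[...,2]<.245)
print('tip',tip,'handle',m.sum(),cv2.minAreaRect((X[m][:,:2]*1000).astype(np.float32)),np.median(X[m][:,2]))
im2,d2=bot.camera('top'); X2=cloud('top',d2)
m=(np.hypot(X2[...,0]-.551,X2[...,1]-.225)<.04)&(X2[...,2]>.225)&(X2[...,2]<.25); print(m.sum(), X2[m].mean(0) if m.any() else 0)
im3,d3=bot.camera('side')
a=cv2.resize(im[80:330,180:480,::-1],(480,400)); b=cv2.resize(im3[80:230,285:405,::-1],(320,400),interpolation=cv2.INTER_CUBIC)
cv2.imwrite('pics/m5.png',np.hstack([a,b]))
E
```

```text
12.65 [0.5548144  0.21766859 0.34028076] [ 0.40182824 -0.32524575  0.12676469] 0.000275467585130877
tip [0.55377169 0.22087017 0.26735845] handle 1147 ((551.8740234375, 224.5366973876953), (21.982534408569336, 22.50710105895996), 55.9010009765625) 0.2332174366544156
209 [0.54830254 0.22306713 0.2338205 ]
```

View pics/m5.png

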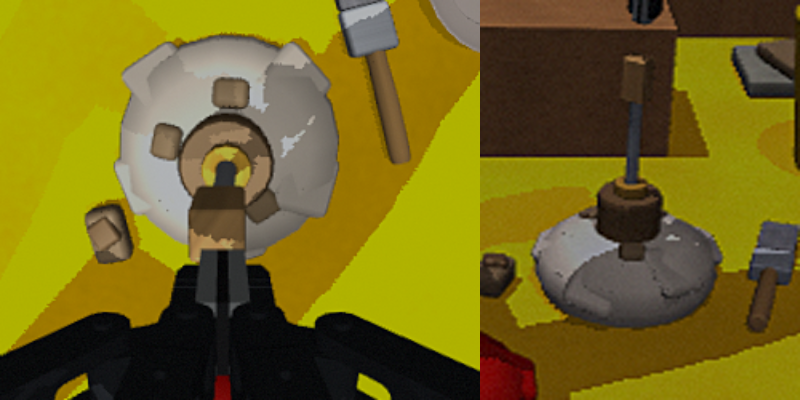

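The gauge stands upright with its collar on the rim (right half, collar at 632,188), and the closed fingers are just above the handle. Next I'll press down from above.

Request:
step_arm:
  rows:
    - [[1.9,-3.4,5],0]
    - [[1.5,-3,18],0]
    - [[1.2,-2.7,25],0]
    - [[1.2,-2.7,28],0]
    - [[1.2,-2.7,28],0]

```text
clock: 13.42
eef_pos: [0.5528, 0.2213, 0.3121]
tool_rot: [0.885, 0.465, 0.004, -0.023]
ft_force: [-0.3, 0.2, -0.1]
grip_width: 0.0
grasp_force: 0.0
```

Request:
step_arm:
  rows:
    - [[0,0,1],0]
    - [[-0.1,0.1,2],0]
    - [[-0.1,0.1,3],0]
    - [[-0.1,0.2,4],0]
    - [[-0.1,0.2,5],0]
    - [[-0.2,0.2,6],0]
    - [[-0.2,0.3,7],0]
    - [[-0.2,0.3,7],0]

```text
clock: 14.42
eef_pos: [0.5531, 0.2215, 0.3062]
tool_rot: [0.885, 0.465, 0.005, -0.023]
ft_force: [-0.3, 0.0, 4.1]
grip_width: -0.0
grasp_force: 2.5
```

Request:
step_arm:
  rows:
    - [[0,0,1],0]
    - [[-0.1,0.1,2],0]
    - [[-0.1,0.1,3],0]
    - [[-0.1,0.2,4],0]
    - [[-0.1,0.2,5],0]
    - [[-0.2,0.2,6],0]
    - [[-0.2,0.3,7],0]
    - [[-0.2,0.3,8],0]
    - [[-0.2,0.3,8],0]

```text
clock: 15.55
eef_pos: [0.5529, 0.2214, 0.2972]
tool_rot: [0.885, 0.465, 0.004, -0.023]
ft_force: [-0.2, 0.8, 3.4]
grip_width: 0.0
grasp_force: 2.0
```

Request:
step_arm:
  rows:
    - [[0,0,1],0]
    - [[0,0.1,2],0]
    - [[-0.1,0.1,3],0]
    - [[-0.1,0.1,3],0]

```text
clock: 16.05
eef_pos: [0.5529, 0.2214, 0.2942]
tool_rot: [0.885, 0.465, 0.004, -0.023]
ft_force: [0.2, 0.1, 3.9]
grip_width: -0.0001
grasp_force: 2.1
```

Request:
step_arm:
  rows:
    - [[0,0,0.5],0]
    - [[0,0,1],0]
    - [[0,0,1],0]

```text
clock: 16.42
eef_pos: [0.553, 0.2214, 0.2939]
tool_rot: [0.885, 0.465, 0.004, -0.023]
ft_force: [-0.4, -0.2, 5.6]
grip_width: -0.0
grasp_force: 3.2
```

Request:
step_arm:
  rows:
    - [[0,0,0.5],0]
    - [[0,0,1],0]
    - [[0,0,1],0]

```text
clock: 16.8
eef_pos: [0.5531, 0.2215, 0.2937]
tool_rot: [0.885, 0.465, 0.005, -0.023]
ft_force: [-1.1, -0.1, 10.3]
grip_width: -0.0002
grasp_force: 4.7
```

Request:
step_arm:
  rows:
    - [[0,0,0.5],0]
    - [[0,0,0.5],0]
    - [[0,0,0.5],0]

```text
clock: 17.18
eef_pos: [0.5532, 0.2215, 0.2937]
tool_rot: [0.885, 0.465, 0.005, -0.023]
ft_force: [-0.6, -0.9, 10.0]
grip_width: 0.0001
grasp_force: 5.5
```

The rod is standing on the bottom: the tool no longer goes down and the force has risen. I'll back off upward and check.

Request:
step_arm:
  rows:
    - [[0,0,-5],0]
    - [[0.5,-0.5,-15],0]
    - [[1,-1.5,-40],0]
    - [[2,-2.6,-70],0]
    - [[2,-2.6,-70],0]

```text
clock: 17.8
eef_pos: [0.5537, 0.2219, 0.3645]
tool_rot: [0.885, 0.465, 0.006, -0.023]
ft_force: [1.1, 0.5, 0.1]
grip_width: 0.0
grasp_force: 0.0
```

```bash
python3 - <<'E'
from h import *
o=bot.get_obs(); print(o['clock'],o['eef_pos'],o['ft_force'])
p=bot.camera_params('wrist'); im,d=bot.camera('wrist'); X=wcloud(d,p)
near=(np.hypot(X[...,0]-.551,X[...,1]-.225)<.03)&(d>0)
m=near&(X[...,2]>.21)&(X[...,2]<.24); print('handle',cv2.minAreaRect((X[m][:,:2]*1000).astype(np.float32)),np.median(X[m][:,2]))
m=near&(X[...,2]>.104)&(X[...,2]<.125); print('collar top',m.sum(),np.median(X[m][:,2]))
im3,_=bot.camera('side')
a=cv2.resize(im[80:330,180:480,::-1],(480,400)); b=cv2.resize(im3[80:230,285:405,::-1],(320,400),interpolation=cv2.INTER_CUBIC)
cv2.imwrite('pics/m6.png',np.hstack([a,b]))
E
```

```text
17.8 [0.55366277 0.22194464 0.36445835] [1.06768    0.5125769  0.13448899]
handle ((552.4613037109375, 225.0694122314453), (22.16751480102539, 21.27655029296875), 56.00364303588867) 0.22013006604785168
collar top 401 0.11110636474866514
```

View pics/m6.png

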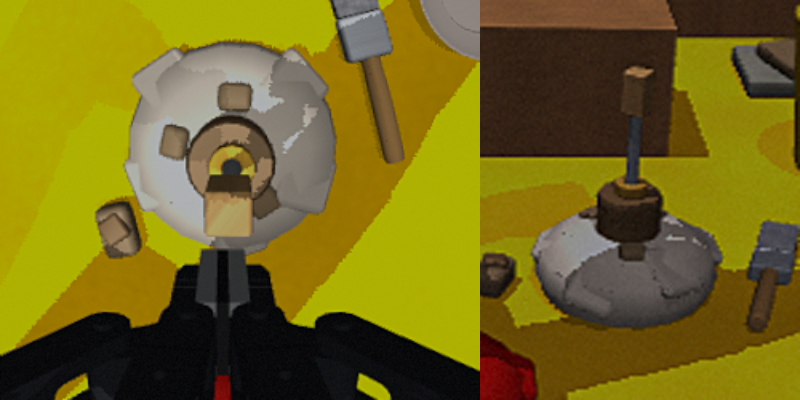

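The gauge stands upright with the collar on the rim (right half, collar at 630,188). The handle top at 0.220 m puts the foot at 0.050 m, which matches the measured floor.

```bash
python3 -c "
from workcell import bot
print(bot.job_done())"
```

```text
the job is handed in; nothing more can be done
None
```

The job is handed in, with no verdict returned: the gauge stands upright on the bottom of the hole (about 50 mm deep), the collar lies on the rim, the highest force read while pressing was about 10 N, and the robot is clear of everything.

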